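# Shake the dust collector's filter and hold its cover open

### The job

On the grey bench dust collector, shake the filter: twist the black spring-return knob clockwise to its stop, then let go so that it springs back. Then tug the cover's bar handle upward to feel whether the cover is caught, before moving the catch; if it is caught, slide the catch in front of it away from the cover to free it. Raise the cover by its handle to about 60 degrees and finish while holding the cover there with the gripper, as it falls shut by itself, and leave the tools and other things lying about where they are.

Things in the scene. Friction and masses are not known exactly. Their poses are not given: they have to be found in the camera images.
- collector: Bench dust collector: fixed grey sheet-steel housing, mm. Origin on the bench under it; own z up, x from front (robot side) to back, y to its left. Front face at own x -160, back +130, sides at y +-180; deck (top) 110 above the bench. On the deck: hinged cover at the left, slide catch in front of it, knob at the right. Inlet pipe, 62 diameter, sticks out 60 from the right side.
- knob_grip (a point): Centre of the grip bar of the black filter-shaker knob, on its vertical axis, at collector x -20, y -115, 143 mm above the bench. Bar 48 long, 14 wide; its top 13 above this point, its foot 19 below, on a disc 48 diameter. At rest the bar lies along the collector's x; this point's x axis is along the bar and turns with it.
- knob (a joint): Turn of the knob, rad: 0 at rest, grows clockwise seen from above to a hard stop at 1.10. A spring (0.02 N m at rest, 0.15 N m at the stop) turns it back to 0 when let go.
- cover_handle (a point): Centre of the cover's bar handle: round steel bar 12 mm diameter, 90 long along the collector's y, on a post at each end, 30 above the cover's upper face. Cover shut: at collector x -45, y 60, 146 above the bench. Moves with the cover; its z axis is the cover's upward normal.
- cover_hinge (a point): Mid point of the cover's hinge axis, which runs along the collector's y at the cover's back edge: collector x 90, y 60, 122 mm above the bench (12 above the deck). The shut handle bar is 135 in front of it and 24 above it (137 from the axis).
- cover (a joint): Opening angle of the cover, rad: 0 shut, grows as its front edge with the handle rises; end stop 1.50. Grey plate 170 x 200 x 6 mm, about 0.45 kg, falls shut from any angle. A claw under it may or may not be hooked by the catch's tongue (unseen). Hooked, it rises some 0.04 rad (handle 5 mm) and stops hard; else it lifts freely with about 2.5 N at the handle.
- catch_tab (a point): Centre of the dark steel thumb tab of the slide catch, on the deck in front of the cover: 14 (x) x 26 (y) x 24 mm high, this point 12 above the deck; at rest at collector x -115, y 60. It slides between two 6 high guides (inner faces 44 apart).
- catch (a joint): Travel of the catch, m: 0 at rest (tongue under the cover), grows as the tab is slid towards the collector's front (its -x, away from the cover) to its stop at 0.024; the cover is free from 0.016 on. Slides with about 2 N, stays where it is left.
- tin: Bystander, to be left alone: small closed aluminium tin, 60 diameter x 42 high, on the right rear of the deck (mm). Origin at the centre of its underside.
- socket: Bystander, to be left alone: steel wrench socket, 30 diameter x 34 high, standing on the right front of the deck (mm). Origin at the centre of its underside.
- wrench: Bystander, to be left alone: steel wrench 180 long lying on the bench, front right (mm). Origin at the centre of its underside.
- hammer: Bystander, to be left alone: hammer 260 long lying on the bench left of the collector (mm). Origin at the centre of its underside.
- screwdriver: Bystander, to be left alone: screwdriver 200 long lying on the bench right of the collector (mm). Origin at the centre of its underside.
- jar: Bystander, to be left alone: glass jar with steel cap, 70 diameter x 90 high, on the bench at the left (mm). Origin at the centre of its underside.
- offcut: Bystander, to be left alone: dark steel block 90 x 50 x 25 on the bench at the right (mm). Origin at the centre of its underside.
- flange: Bystander, to be left alone: steel ring 90 diameter x 14 high on the bench, front left (mm). Origin at the centre of its underside.

How it is judged:
On the way, in this order (a step that is already met when the one before it is completed fails the run):
1. the shaker knob is twisted clockwise to its stop (past 0.95 of 1.10 rad) (value of joint knob above 0.95 rad), for 0.1 s.
2. the knob is let go and has sprung back (below 0.1 rad, fingers off it) (value of joint knob below 0.1 rad and contact force between the fingers and knob below 0.2 N), for 0.2 s.
3. the cover is tugged up (more than 0.012 rad) with the catch still at rest (under 4 mm) (value of joint cover above 0.012 rad and value of joint catch below 0.004 m), for 0.1 s.
At the end, for the whole second after the job is handed in: The cover stands still at 45 to 75 degrees (0.79 to 1.31 rad), short of its end stop, carried by the gripper's fingers (contact over 0.5 N), and the knob is back at rest (below 0.1 rad) (value of joint cover between 0.79 and 1.31 rad and contact force between the fingers and cover above 0.5 N and value of joint knob below 0.1 rad and velocity of joint cover between -0.1 and 0.1 rad/s); the arm keeps its last pose, push and grip.
It fails at once if one of the bystanders is moved more than 40 mm (distance of any of tin, socket, wrench, hammer, screwdriver, jar, offcut, flange from where it was at the start of the episode above 0.04 m).
It also fails if it takes over 67 s, if anything falls off the work surface, if the arm or the gripper's body presses on something with over 40 N, if the wrist force passes 120 N, or if a joint passes its speed limit or range.

### The arm

A 7-joint arm with a two-finger parallel gripper is mounted at the origin on the work surface. World frame = base frame: x ahead of the robot, y to its left, z up, the work surface at z = 0. Lengths are in m, angles in rad, forces in N, time in s.
With the tool pointing down it reaches from about 0.4 to 0.875 m from the base axis. Payload 19.3 kg.
Tool frame: the origin (TCP) lies between the finger pads; the fingertips stand 17 mm ahead of it and the grasp point (between the pads) lies 2 mm behind it; z points along the fingers, y is the direction in which the jaws open and shut (so a half turn about z gives the same grasp; the last joint's range is limited). The gripper opens to 85 mm and grips with 20 to 120 N. Pads are 22 mm wide; open, the fingers measure 114 mm over their backs; the gripper's body (76 mm by 85 mm) begins 54 mm behind the grasp point. The pads swing forward as they close: fully open they stand 13 mm farther back than shut.
Start: joints at [1.24, 0.521, -0.036, 1.599, 0.021, 1.021, -0.113], TCP at [0.161, -0.604, 0.248] pointing down, gripper open.
Joint ranges: [-2.91, 2.91], [-0.3, 2.13], [-1.5, 1.42], [0.17, 2.43], [-1.26, 4.41], [0.16, 1.93], [-2.52, 2.52]. Speed limits (rad/s): [1.89, 1.89, 2.39, 2.39, 3.01, 3.01, 3.01].

### API

Orientations are given as a unit quaternion [x, y, z, w].
In Python, from workcell import env, snapshot, camera_model, models gives the robot as it stands.
- The arm moves only by the shell command python3 -m crank 'ROWS' [FORCE]. ROWS is JSON, a list that holds one entry, the list of rows, each a list of 7 numbers: the shift along the tool's x, y, z in mm, then the turn, a rotation vector about the tool's x, y, z in rad, then the opening in per cent of the stroke, from 0 (shut) to 100 (fully open). In form: [[[dx, dy, dz, ax, ay, az, jaw], ...]]. A call has exactly 5 rows; each row shifts and turns the pose as measured when the row begins, along the tool's axes as they then stand; what a row does not reach is not made up. A row lasts 1/12 s, in which the tool goes at most 41.7 mm and 7.16 degrees, less where a joint would pass 70% of its speed; a pose out of reach is approached as far as the arm can. A call with a gripper value outside its range is refused whole. The fingers move at their own pace and stop on an object; FORCE is the grip in N (left out, the last holds). Time passes only in rows, so rows that do not move let the fingers close, or fill a call up. It gives the time, the measured TCP pose, the force and the opening at its end, in the units of the state.
- env.get_state(): the state, without advancing time (a new reading comes with each control period).
- snapshot(name): name is "side" or "top" or "wrist"; returns the picture (400x640x3 uint8, red, green, blue); there is no depth.
- camera_model(name): a dict with "intrinsics" (3x3 intrinsics, pixels), "R" (3x3) and "t" (3): a world point X has camera coordinates R X + t. Camera axes: x right, y down, z forward; pixel columns grow to the right and rows downward; lengths in m; the calibration is good to about 2 mm. A picture is of the moment at which its call begins: read the wrist's pose just before it. camera_model takes no time and is no camera call; for the wrist camera it gives the pose at the moment of the call.
- env.hand_in(): hands the job in, once; it reports no verdict.
Trained networks look in the newest picture that a camera, given by its name, has taken for a name from the list of things; names that differ only in an ending like _2 or _b are one class to them, and where a whole thing is asked for, a point or a joint stands for the part that bears it (a point fixed in the world has none). Each returns a list of dicts, best first, with "confidence" (0 to 1); they miss things now and then, are a little off and sometimes report something else, mostly with a low value. They report only what shows in the picture. A call takes as long as a camera call.
- models.spot_in(thing, camera): "bbox" ([left, top, right, bottom] in pixels, round what is visible of it).
- models.masks_of(thing, camera): "mask" (400x640 bool, what is visible of it) and "bbox" ([left, top, right, bottom] in pixels, round what is visible of it).
The state is a dict: "t": time; "joint_positions": joint angles; "joint_vel": joint speeds; "joint_torque": joint torques, N m; "tool_pos": TCP position; "orientation": TCP orientation; "ft_force": force on the tool from outside, world axes, zero at the start; "torque": the same for the moment, N m; "width": opening from 0.0 (shut) to 1.0 (fully open).
Only numpy, scipy, OpenCV 4.12 (cv2) and the standard library are available. Lean on these libraries where they do the work, as an engineer would, in place of code of your own. Each camera call takes 0.05 s, during which the arm holds its last target.

## Working session

There is one attempt and no reset: what is moved stays moved. The work goes in short steps, Python scripts to look and compute and a shell command to move; the robot and the scene stay as the last step left them, time stands still between calls to the robot, and variables do not carry over. Pictures are saved under pics/ and viewed, and the job is handed in when it is done.

```bash
mkdir -p pics; ls
python3 - <<'E'
from workcell import env,snapshot,camera_model,models
import cv2,numpy as np
print(env.get_state())
for n in ("top","side"):
    im=snapshot(n); cv2.imwrite(f"pics/{n}0.png",im[:,:,::-1])
    m=camera_model(n); print(n,m)
E
```

```text
pics
{'t': 0.0, 'joint_positions': array([ 1.23983123,  0.52203326, -0.03637246,  1.59999787,  0.02118678,
        1.02109773, -0.11278532]), 'joint_vel': array([-0.00086501,  0.00169971, -0.0006654 ,  0.00024473,  0.00057244,
       -0.0002748 , -0.00057392]), 'joint_torque': array([-2.34537220e-04, -9.27103114e+01,  1.97976083e+00, -3.69942248e+01,
        1.78411725e-02,  8.02244438e-03,  4.73925411e-06]), 'tool_pos': array([ 0.16104956, -0.6035649 ,  0.24771684]), 'orientation': array([ 9.91509681e-01,  1.30031615e-01, -9.88611025e-05, -5.67528574e-04]), 'ft_force': array([ 1.0097699 , -0.06368704, -0.35985507]), 'torque': array([ 0.03655526, -0.00624644,  0.04986418]), 'width': 0.9995215547062213}
top {'intrinsics': array([[514.06622496,   0.        , 315.96468073],
       [  0.        , 514.06622496, 205.13582478],
       [  0.        ,   0.        ,   1.        ]]), 'R': array([[-0.00233322, -0.99979296, -0.02021349],
       [-0.99710487,  0.00386229, -0.07594046],
       [ 0.07600281,  0.01997779, -0.99690745]]), 't': array([-2.31248372e-04,  5.15915217e-01,  1.59571209e+00])}
side {'intrinsics': array([[377.27663791,   0.        , 322.39139453],
       [  0.        , 377.27663791, 201.06804126],
       [  0.        ,   0.        ,   1.        ]]), 'R': array([[-0.92500738, -0.37962637, -0.01565798],
       [-0.21358256,  0.55362008, -0.80491447],
       [ 0.31423533, -0.74120755, -0.59318423]]), 't': array([0.48085878, 0.20734879, 0.95210641])}
```

View pics/top0.png

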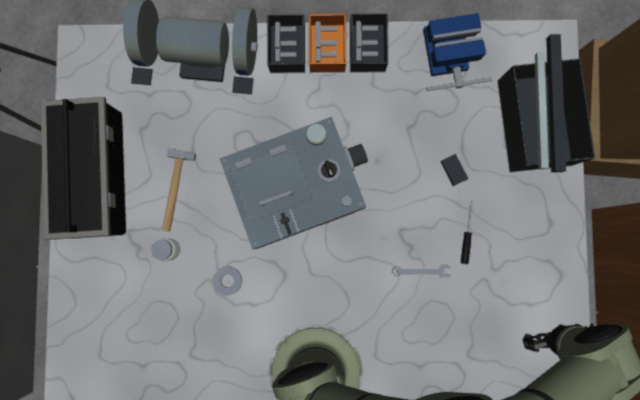

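View pics/side0.png

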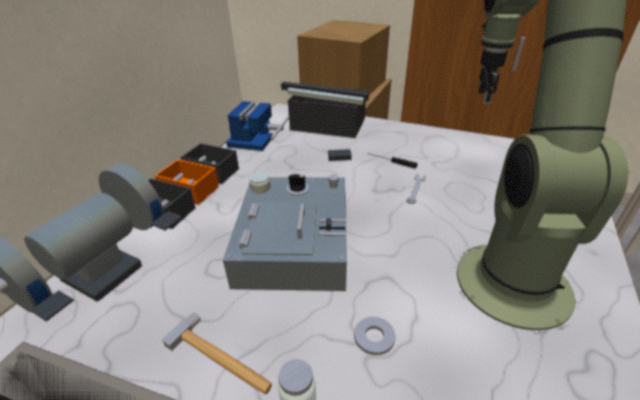

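```bash
cat > h.py <<'E'
from workcell import env,snapshot,camera_model,models
import cv2,numpy as np
from scipy.spatial.transform import Rotation as Rn
def ray(cam,px,z):
    m=camera_model(cam);K,R,t=m["intrinsics"],m["R"],m["t"]
    d=R.T@np.linalg.inv(K)@np.array([px[0],px[1],1.]);o=-R.T@t
    return o+d*(z-o[2])/d[2]
def proj(cam,X):
    m=camera_model(cam);p=m["intrinsics"]@(m["R"]@np.array(X)+m["t"]);return p[:2]/p[2]
E
python3 - <<'E'
from h import *
for th,z in (("collector",.11),("knob",.156),("cover_handle",.146),("catch_tab",.134),("tin",.152),("socket",.144)):
    r=models.masks_of(th,"top")
    for q in r[:2]:
        ys,xs=np.nonzero(q["mask"]);c=(xs.mean(),ys.mean())
        rc=cv2.minAreaRect(np.stack([xs,ys],1).astype(np.float32))
        print(th,round(q["confidence"],2),q["bbox"],np.round(c,1),ray("top",c,z).round(4),rc)
E
```

```text
collector 0.72 [219.1, 115.9, 368.3, 251.6] [292.8 183.7] [0.5734 0.0653 0.11  ] ((300.1575622558594, 180.25341796875), (100.0701675415039, 139.86416625976562), 69.44395446777344)
knob 0.74 [319.9, 162.1, 339.3, 177.0] [328.1 169.4] [ 0.6089 -0.0399  0.156 ] ((328.5, 169.0), (16.0, 15.0), 90.0)
cover_handle 0.7 [230.7, 145.6, 313.6, 220.6] [270.  183.4] [0.5701 0.1293 0.146 ] ((269.8663330078125, 183.2559051513672), (56.74866485595703, 68.57554626464844), 69.71744537353516)
catch_tab 0.54 [276.9, 219.4, 287.4, 229.3] [283.5 220.6] [0.4624 0.0907 0.134 ] ((283.50006103515625, 220.5000457763672), (5.81377649307251, 9.391485214233398), 63.43495178222656)
tin 0.74 [305.6, 122.9, 325.1, 150.9] [315.6 134.3] [ 0.713  -0.0039  0.152 ] ((315.5000305175781, 134.5), (19.798988342285156, 19.798988342285156), 45.0)
```

The overview shows the collector at about (295,182), the knob at (329,169), the handle at (275,199) and the catch at (285,222). I'll enlarge that area next.

Run:
```python
from h import *
im=cv2.imread("pics/top0.png")
c=cv2.resize(im[105:260,210:380],None,fx=4,fy=4,interpolation=cv2.INTER_CUBIC);cv2.imwrite("pics/crop0.png",c)
# fit: deck corners at z .11
from scipy.optimize import least_squares
cor=np.array([[220.5,158],[332,117.5],[366,208],[253,249]])
own=np.array([[130,180],[130,-180],[-160,-180],[-160,180]])/1000
W=np.array([ray("top",p,.11)[:2] for p in cor]);print(W.round(4))
def f(p):
    c,s=np.cos(p[2]),np.sin(p[2]);return ((own@np.array([[c,s],[-s,c]])+p[:2])-W).ravel()
r=least_squares(f,[.58,.06,.3]);print(r.x,r.fun.round(4))
x,y,a=r.x
def w(ox,oy,z):
    c,s=np.cos(a),np.sin(a);return np.array([x+c*ox-s*oy,y+s*ox+c*oy,z])
for n,o in dict(knob=(-.02,-.115,.156),handle=(-.045,.06,.152),h1=(-.045,.105,.152),h2=(-.045,.015,.152),tab=(-.115,.06,.134),hinge=(.09,.06,.122)).items(): print(n,w(*o).round(4),proj("top",w(*o)).round(1))
```

```text
[[ 0.6519  0.2823]
 [ 0.7728 -0.0524]
 [ 0.4999 -0.1517]
 [ 0.3798  0.1827]]
[0.59019474 0.0703262  0.34745068] [-0.0007  0.0015  0.001  -0.0022  0.0011 -0.0017 -0.0013  0.0024]
knob [ 0.6105 -0.0446  0.156 ] [329.7 168.8]
handle [0.5275 0.1114 0.152 ] [275.9 197.8]
h1 [0.5121 0.1537 0.152 ] [261.2 203.2]
h2 [0.5428 0.0691 0.152 ] [290.5 192.5]
tab [0.4616 0.0876 0.134 ] [284.6 220.8]
hinge [0.6544 0.1574 0.122 ] [261.6 156.2]
```

View pics/crop0.png

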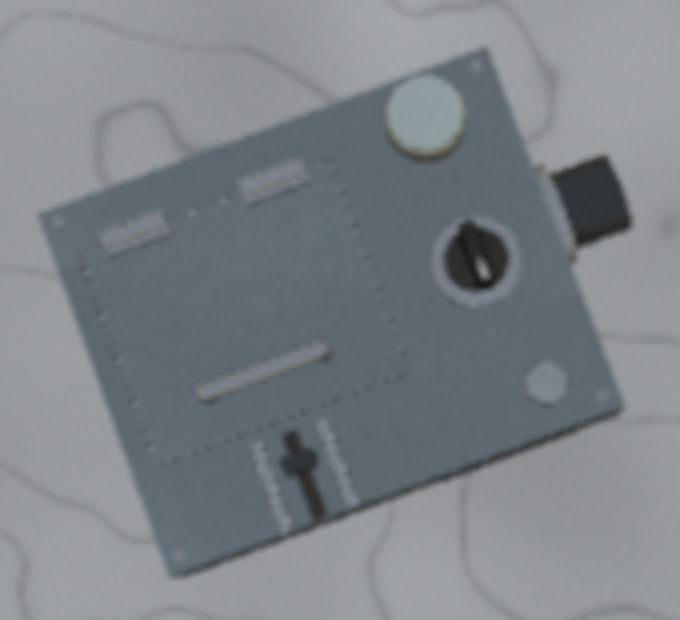

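Knob at crop (476,260) and handle at crop (263,372) both match the fitted collector pose (yaw 0.347) to within about 1 px. Next I'll move above the knob, with the helper printing the remaining shift in tool axes.

```bash
cat >> h.py <<'E'
P=[0.5902,0.0703,0.3475]
def w(ox,oy,z):
    x,y,a=P;c,s=np.cos(a),np.sin(a);return np.array([x+c*ox-s*oy,y+s*ox+c*oy,z])
def down(yaw): # tool pointing down, tool x at yaw
    return Rn.from_euler('z',yaw)*Rn.from_euler('x',np.pi)
def togo(pos,rot):
    s=env.get_state();R=Rn.from_quat(s["orientation"])
    d=R.inv().apply(np.array(pos)-s["tool_pos"])*1000
    print("pos",s["tool_pos"].round(4),"d mm",d.round(1),"rotvec",(R.inv()*rot).as_rotvec().round(3),"j",s["joint_positions"].round(2),"F",s["ft_force"].round(1),"w",round(float(s["width"]),3),"t",round(s["t"],2))
E
python3 -m crank '[[[32,-24,0,0,0,0,100],[32,-24,0,0,0,0,100],[32,-24,0,0,0,0,100],[32,-24,0,0,0,0,100],[32,-24,0,0,0,0,100]]]' 
python3 -c "
from h import *
togo(w(-.02,-.115,.24),down(P[2]))"
```

```text
t: 0.82
tool_pos: [0.2819, -0.4472, 0.2467]
orientation: [0.992, 0.123, -0.002, 0.001]
ft_force: [1.4, -0.7, -0.1]
width: 1.003
pos [ 0.2819 -0.4472  0.2467] d mm [ 417.2 -309.9    4.8] rotvec [ 0.001  0.003 -0.1  ] j [ 0.96  0.37 -0.08  1.85  0.04  0.92 -0.47] F [ 1.4 -0.7 -0.1] w 1.003 t 0.82
```

```bash
python3 -m crank '[[[33,-24,0,0,0,-0.02,100],[33,-24,0,0,0,-0.02,100],[33,-24,0,0,0,-0.02,100],[33,-24,0,0,0,-0.02,100],[33,-24,0,0,0,-0.02,100]]]' 
python3 -m crank '[[[33,-26,0,0,0,0,100],[33,-26,0,0,0,0,100],[33,-26,0,0,0,0,100],[33,-26,0,0,0,0,100],[33,-26,0,0,0,0,100]]]' 
python3 -c "
from h import *
togo(w(-.02,-.115,.24),down(P[2]))"
```

```text
t: 1.23
tool_pos: [0.4077, -0.2807, 0.247]
orientation: [0.985, 0.174, -0.001, 0.002]
ft_force: [0.9, -0.6, -0.2]
width: 1.0
t: 1.65
tool_pos: [0.516, -0.1027, 0.2473]
orientation: [0.985, 0.174, 0.0, 0.003]
ft_force: [1.7, -1.5, 0.0]
width: 0.999
pos [ 0.516  -0.1027  0.2473] d mm [108.8 -22.    7.1] rotvec [0.006 0.    0.003] j [ 0.28  0.37 -0.25  1.85  0.12  0.93 -1.25] F [ 1.7 -1.5  0. ] w 0.999 t 1.65
```

```bash
python3 -m crank '[[[32,-6,0,0,0,0,100],[32,-6,0,0,0,0,100],[30,-6,2,0,0,0,100],[12,-2,0,0,0,0,100],[0,0,0,0,0,0,100]]]'
python3 - <<'E'
from h import *
togo(w(-.02,-.115,.24),down(P[2]))
im=snapshot("wrist");cv2.imwrite("pics/w1.png",im[:,:,::-1])
im=snapshot("top");cv2.imwrite("pics/t1.png",im[:,:,::-1])
for th,z in (("knob",.15),("tin",.152),("socket",.144),("cover",.116)):
    for q in models.masks_of(th,"wrist")[:1]:
        ys,xs=np.nonzero(q["mask"]);c=(xs.mean(),ys.mean())
        print(th,round(q["confidence"],2),q["bbox"],np.round(c,1),ray("wrist",c,z).round(4))
print(proj("wrist",w(-.02,-.115,.156)),proj("wrist",w(-.044,-.115,.156)),proj("wrist",w(.004,-.115,.156)))
E
```

```text
t: 2.07
tool_pos: [0.6154, -0.0332, 0.2453]
orientation: [0.984, 0.18, 0.002, 0.002]
ft_force: [0.9, -0.8, -0.8]
width: 1.0
pos [ 0.6154 -0.0332  0.2453] d mm [-8.5  8.9  5.3] rotvec [ 0.004 -0.003  0.014] j [ 0.13  0.52 -0.26  1.62  0.15  1.02 -1.38] F [ 0.9 -0.8 -0.8] w 1.0 t 2.07
knob 0.59 [305.2, 169.2, 373.0, 244.2] [337.6 202.3] [ 0.6191 -0.0421  0.15  ]
tin 0.56 [295.7, 1.5, 388.7, 89.3] [343.3  40.1] [ 0.7136 -0.0098  0.152 ]
socket 0.93 [335.1, 305.0, 374.2, 355.1] [353.3 327.7] [ 0.5268 -0.0915  0.144 ]
cover 0.73 [0.0, 26.1, 246.8, 268.1] [118.  154.3] [0.5875 0.119  0.116 ]
[335.84318829 217.26815999] [335.23735658 250.44236859] [336.48522639 182.11135743]
```

View pics/w1.png

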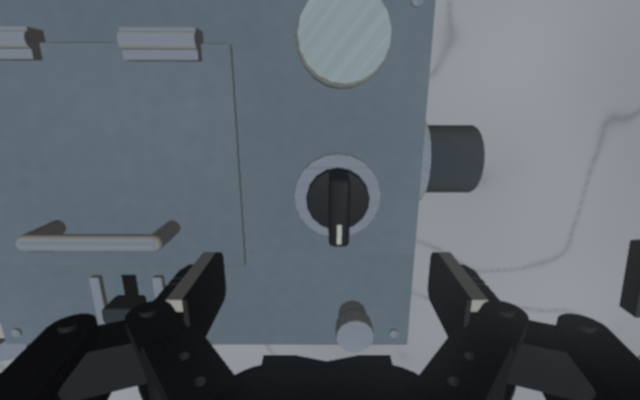

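Wrist view: the knob bar runs from (339,170) to (339,245), clear of the socket at (353,328) and the tin at (343,40). It sits about 8 px off my prediction, so I'll let the arm settle and compare again.

```bash
python3 -m crank '[[[-8,9,0,0,0,0.01,100],[0,0,0,0,0,0,100],[0,0,0,0,0,0,100],[0,0,0,0,0,0,100],[0,0,0,0,0,0,100]]]'
python3 - <<'E'
from h import *
togo(w(-.02,-.115,.24),down(P[2]))
im=snapshot("wrist");cv2.imwrite("pics/w2.png",im[:,:,::-1])
print({k:proj("wrist",w(*o)).round(1) for k,o in dict(k=(-.02,-.115,.156),k1=(-.044,-.115,.156),k2=(.004,-.115,.156),h1=(-.045,.105,.152),h2=(-.045,.015,.152),tab=(-.115,.06,.134),fr=(-.16,-.18,.11),covF=(-.08,-.04,.116)).items()})
c=cv2.resize(im[120:400,0:440],None,fx=1.8,fy=1.8)[:,:,::-1].copy();cv2.imwrite("pics/w2c.png",c)
E
```

```text
t: 2.78
tool_pos: [0.607, -0.0517, 0.2474]
orientation: [0.985, 0.171, 0.002, 0.003]
ft_force: [-0.5, -0.2, 0.2]
width: 1.001
pos [ 0.607  -0.0517  0.2474] d mm [ 5.7 -5.5  7.4] rotvec [ 0.007 -0.003 -0.005] j [ 0.16  0.5  -0.25  1.64  0.15  1.01 -1.37] F [-0.5 -0.2  0.2] w 1.001 t 2.78
{'k': array([317.5, 201.2]), 'k1': array([317.9, 235.1]), 'k2': array([317. , 165.3]), 'h1': array([ -2.2, 236.3]), 'h2': array([129. , 235.5]), 'tab': array([ 99., 309.]), 'fr': array([392.7, 334.8]), 'covF': array([227.5, 257.8])}
```

View pics/w2.png

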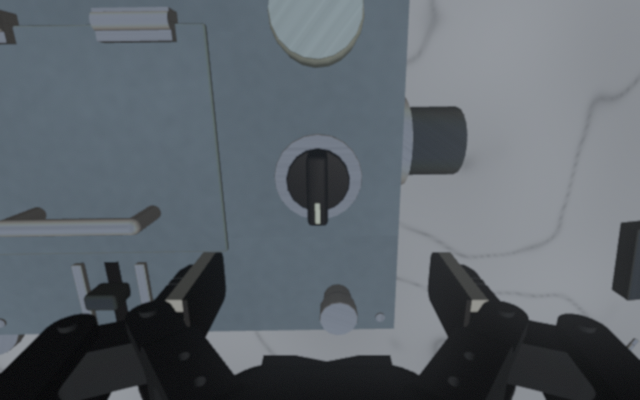

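Wrist view: knob bar from (317,150) to (317,225), cover corner at (227,250), deck corner at (394,327). All of them lie about 8 px above the prediction, so I'll convert these to world positions.

Run:
```python
from h import *
x,y,a=P
def own(p):
    d=p[:2]-np.array([x,y]);c,s=np.cos(a),np.sin(a);return np.array([c*d[0]+s*d[1],-s*d[0]+c*d[1]])*1000
for n,px,z,ref in (("corner",(394,329),.11,(-160,-180)),("covcorner",(228,250),.116,(-80,-40)),("ring",(318,178),.114,(-20,-115)),("disc",(318,179),.124,(-20,-115)),("barback",(317.5,150),.156,(4,-115)),("barfront",(317.5,222),.156,(-44,-115)),("tab",(108,290),.134,(-115,60)),("hand end",(137,228),.152,(-45,15))):
    print(n,(own(ray("wrist",px,z))-ref).round(1))
m=camera_model("wrist");print((-m["R"].T@m["t"]).round(3),m["R"].T[:,2].round(3), env.get_state()["tool_pos"])
```

```text
corner [ 6.1 -0.9]
covcorner [ 6.9 -1. ]
ring [5.9 0.3]
disc [7.5 0.1]
barback [ 9.8 -0.4]
barfront [9.4 0.2]
tab [ 17.  -10.2]
hand end [ 5.4 -6.3]
[ 0.674 -0.027  0.373] [-0.258 -0.097 -0.961] [ 0.60700977 -0.0516913   0.24743619]
```

Run:
```python
import cv2
im=cv2.imread("pics/t1.png");cv2.imwrite("pics/t1c.png",cv2.resize(im[105:260,210:380],None,fx=4,fy=4,interpolation=cv2.INTER_CUBIC))
```

```text
(no output)
```

View pics/t1c.png

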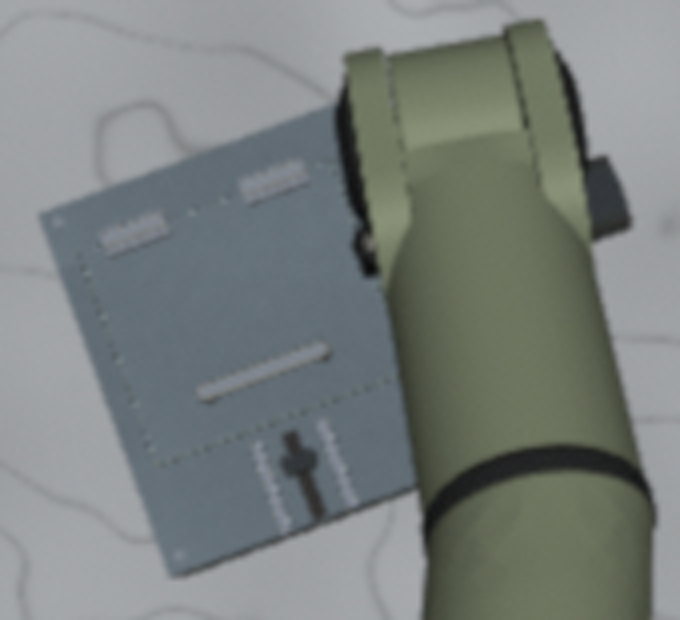

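Run:
```python
from h import *
s=env.get_state();R=Rn.from_quat(s["orientation"])
for x in (11,-11):
  for y in (42.5,-42.5,-57):
    for z in (4,-15): print(x,y,z,proj("wrist",s["tool_pos"]+R.apply(np.array([x,y,z])/1000)).round(1))
im=cv2.imread("pics/w2.png");cv2.imwrite("pics/w2d.png",cv2.resize(im[230:330,140:500],None,fx=2.2,fy=2.2,interpolation=cv2.INTER_CUBIC))
```

```text
11 42.5 4 [430.3 251.1]
11 42.5 -15 [445.7 274.2]
11 -42.5 4 [222.8 251.1]
11 -42.5 -15 [207.3 274.1]
11 -57 4 [187.4 251. ]
11 -57 -15 [166.7 274.1]
-11 42.5 4 [426.  298.2]
-11 42.5 -15 [440.1 326.9]
-11 -42.5 4 [227.1 298.2]
-11 -42.5 -15 [213.  326.8]
-11 -57 4 [193.2 298.2]
-11 -57 -15 [174.3 326.8]
```

View pics/w2d.png

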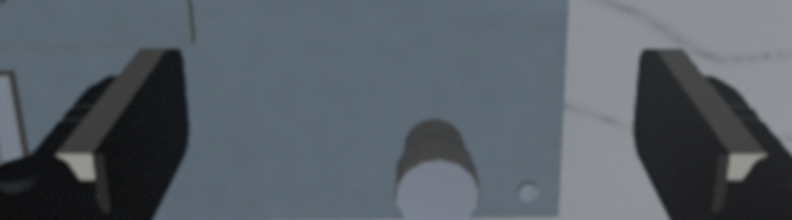

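The fingertips project within 2 px of where they appear, so the wrist camera is trustworthy. I'll shift the collector 4.5 mm along its own x, then descend partway and check again.

```bash
sed -i 's/^P=.*/P=[0.5944,0.0718,0.3475]/' h.py
python3 -m crank '[[[9,-5,12,0,0,0,100],[0,0,20,0,0,0,100],[0,0,12,0,0,0,100],[0,0,0,0,0,0,100],[0,0,0,0,0,0,100]]]'
python3 - <<'E'
from h import *
togo(w(-.02,-.115,.147),down(P[2]))
im=snapshot("wrist");cv2.imwrite("pics/w3.png",im[:,:,::-1])
print({k:proj("wrist",w(*o)).round(1) for k,o in dict(k=(-.02,-.115,.156),k1=(-.044,-.115,.156),k2=(.004,-.115,.156),fr=(-.16,-.18,.11),covF=(-.08,-.04,.116)).items()})
E
```

```text
t: 3.25
tool_pos: [0.616, -0.0408, 0.2]
orientation: [0.985, 0.172, 0.003, 0.003]
ft_force: [0.7, -0.1, 1.3]
width: 1.001
pos [ 0.616  -0.0408  0.2   ] d mm [-2.1  1.4 53. ] rotvec [ 0.006 -0.004 -0.003] j [ 0.14  0.57 -0.25  1.66  0.17  0.93 -1.4 ] F [ 0.7 -0.1  1.3] w 1.001 t 3.25
{'k': array([329.5, 240.9]), 'k1': array([329.6, 281.2]), 'k2': array([329.5, 197.6]), 'fr': array([413. , 384.3]), 'covF': array([220.3, 298.6])}
```

View pics/w3.png

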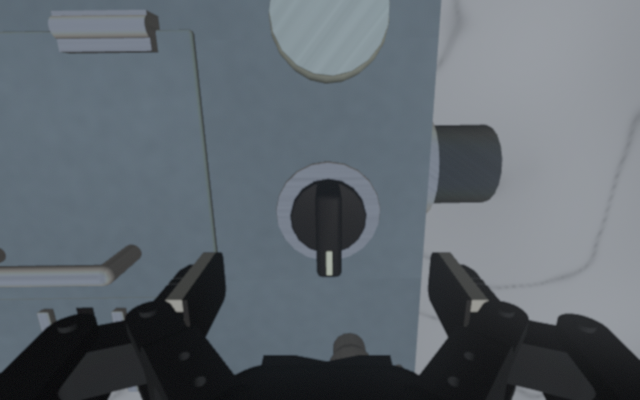

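The bar's front end is at (329,276) against a predicted 281, so I add 2 mm. Sideways it matches, so I'll descend and grip.

```bash
sed -i 's/^P=.*/P=[0.5963,0.0725,0.3475]/' h.py
python3 -m crank '[[[0,1,14,0,0,0,100],[0,0,18,0,0,0,100],[0,0,12,0,0,0,100],[0,0,3,0,0,0,100],[0,0,0,0,0,0,100]]]' 
python3 -c "
from h import *
togo(w(-.02,-.115,.147),down(P[2]))"
```

```text
t: 3.72
tool_pos: [0.6188, -0.0408, 0.1542]
orientation: [0.985, 0.172, 0.005, 0.003]
ft_force: [-0.9, 0.1, 0.3]
width: 0.996
pos [ 0.6188 -0.0408  0.1542] d mm [-2.6  0.8  7.2] rotvec [ 0.007 -0.009 -0.002] j [ 0.13  0.62 -0.24  1.7   0.19  0.83 -1.42] F [-0.9  0.1  0.3] w 0.996 t 3.72
```

```bash
python3 -m crank '[[[-2,1,6,0,0,0,100],[0,0,0,0,0,0,60],[0,0,0,0,0,0,30],[0,0,0,0,0,0,10],[0,0,0,0,0,0,5]]]' 30
python3 -m crank '[[[0,0,0,0,0,0,5],[0,0,0,0,0,0,5],[0,0,0,0,0,0,5],[0,0,0,0,0,0,5],[0,0,0,0,0,0,5]]]'
python3 - <<'E'
from h import *
togo(w(-.02,-.115,.147),down(P[2]))
im=snapshot("wrist");cv2.imwrite("pics/w4.png",im[:,:,::-1])
E
```

```text
t: 4.13
tool_pos: [0.6183, -0.0426, 0.1503]
orientation: [0.985, 0.172, 0.006, 0.003]
ft_force: [-0.5, -0.5, -0.8]
width: 0.452
t: 4.55
tool_pos: [0.6183, -0.0416, 0.1511]
orientation: [0.985, 0.172, 0.007, 0.003]
ft_force: [0.5, 0.4, -0.3]
width: 0.154
pos [ 0.6183 -0.0416  0.1511] d mm [-1.9  0.2  4.1] rotvec [ 0.007 -0.012 -0.002] j [ 0.13  0.63 -0.24  1.7   0.19  0.82 -1.42] F [ 0.5  0.4 -0.3] w 0.154 t 4.55
```

View pics/w4.png

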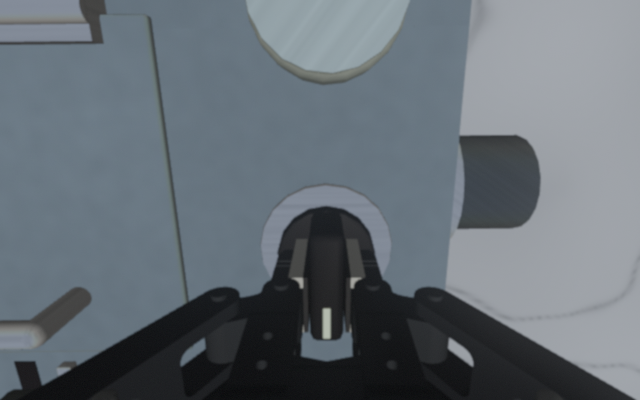

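The pads hold the bar centred, spanning (300-355, 240-330), with width 0.154 ≈ 13 mm. Next is the clockwise twist, which is +z in tool axes.

```bash
python3 -m crank '[[[0,0,0,0,0,0.12,0],[0,0,0,0,0,0.12,0],[0,0,0,0,0,0.12,0],[0,0,0,0,0,0.12,0],[0,0,0,0,0,0.12,0]]]' 40
python3 -c "
from h import *
togo(w(-.02,-.115,.15),down(P[2]-1.1))"
```

```text
t: 5.02
tool_pos: [0.6183, -0.0442, 0.1511]
orientation: [0.991, -0.136, 0.007, 0.001]
ft_force: [-2.1, -0.3, -0.5]
width: 0.154
pos [ 0.6183 -0.0442  0.1511] d mm [-2.1 -1.2  1.1] rotvec [-0.003 -0.015  0.479] j [ 0.02  0.62 -0.07  1.71  0.07  0.8  -1.93] F [-2.1 -0.3 -0.5] w 0.154 t 5.02
```

```bash
python3 -m crank '[[[0,0,0,0,0,0.12,0],[0,0,0,0,0,0.12,0],[0,0,0,0,0,0.12,0],[0,0,0,0,0,0.10,0],[0,0,0,0,0,0.04,0]]]' 
python3 -c "
from h import *
togo(w(-.02,-.115,.15),down(P[2]-1.1));print(env.get_state()['torque'])"
```

```text
t: 5.43
tool_pos: [0.6173, -0.0458, 0.1512]
orientation: [0.921, -0.389, 0.007, 0.001]
ft_force: [1.6, 1.4, -0.1]
width: 0.156
pos [ 0.6173 -0.0458  0.1512] d mm [-2.8 -1.9  1.2] rotvec [-0.003 -0.013 -0.047] j [-0.07  0.62  0.07  1.71 -0.05  0.8  -2.36] F [ 1.6  1.4 -0.1] w 0.156 t 5.43
[0.13425844 0.14668023 1.54869608]
```

The moment rose to 1.5 N·m, so the knob is at its stop. I'll hold briefly and look.

```bash
python3 -m crank '[[[0,0,0,0,0,0.01,0],[0,0,0,0,0,0.01,0],[0,0,0,0,0,0.01,0],[0,0,0,0,0,0,0],[0,0,0,0,0,0,0]]]'
python3 - <<'E'
from h import *
togo(w(-.02,-.115,.15),down(P[2]-1.1));print(env.get_state()['torque'])
im=snapshot("wrist");cv2.imwrite("pics/w5.png",im[:,:,::-1])
E
```

```text
t: 5.85
tool_pos: [0.6168, -0.0452, 0.1512]
orientation: [0.916, -0.401, 0.006, 0.002]
ft_force: [-0.7, 0.2, -0.5]
width: 0.156
pos [ 0.6168 -0.0452  0.1512] d mm [-2.2 -1.8  1.2] rotvec [-0.002 -0.013 -0.073] j [-0.08  0.62  0.08  1.71 -0.05  0.8  -2.38] F [-0.7  0.2 -0.5] w 0.156 t 5.85
[0.0373852  0.37090432 0.96426125]
```

View pics/w5.png

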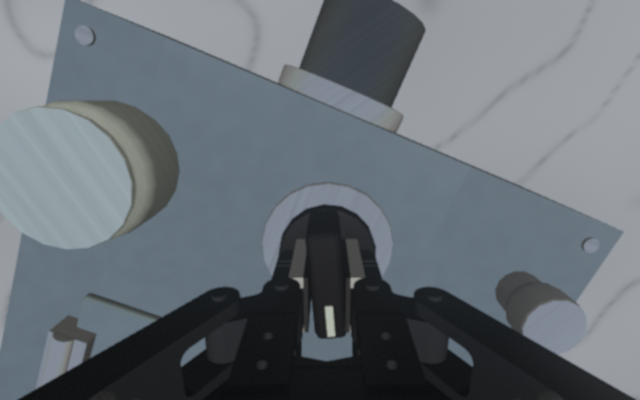

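The bar, at (327,275), turned together with the jaws and is at the stop. Now I'll open and let it spring back.

```bash
python3 -m crank '[[[0,0,0,0,0,0,100],[0,0,0,0,0,0,100],[0,0,0,0,0,0,100],[0,0,0,0,0,0,100],[0,0,0,0,0,0,100]]]' 
python3 -m crank '[[[0,0,0,0,0,0,100],[0,0,0,0,0,0,100],[0,0,0,0,0,0,100],[0,0,-5,0,0,0,100],[0,0,-10,0,0,0,100]]]'
python3 - <<'E'
from h import *
im=snapshot("wrist");cv2.imwrite("pics/w6.png",im[:,:,::-1])
E
```

```text
t: 6.32
tool_pos: [0.6174, -0.0454, 0.1513]
orientation: [0.916, -0.402, 0.007, 0.001]
ft_force: [0.4, 0.0, -0.5]
width: 0.856
t: 6.73
tool_pos: [0.6166, -0.046, 0.1656]
orientation: [0.915, -0.403, 0.006, 0.001]
ft_force: [0.4, 0.5, -0.1]
width: 1.001
```

View pics/w6.png

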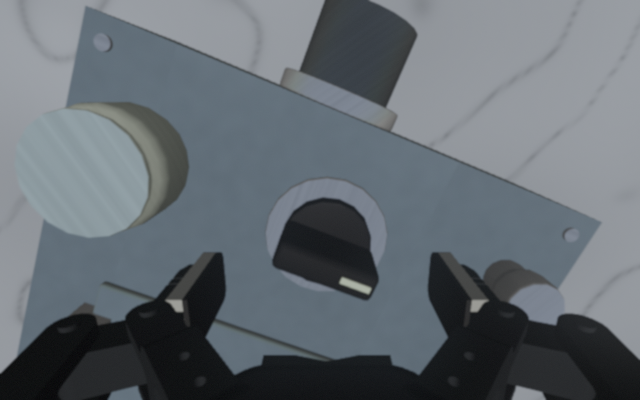

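The knob has sprung back, lying along the collector x again (bar from (275,260) to (375,285)). Now I'll rise and turn to the handle orientation.

```bash
python3 -m crank '[[[0,0,-25,0,0,0,100],[0,0,-25,0,0,-0.12,100],[0,0,-15,0,0,-0.12,100],[0,0,0,0,0,-0.12,100],[0,0,0,0,0,-0.12,100]]]' 
for i in 1 2 ; do python3 -m crank '[[[0,0,0,0,0,-0.12,100],[0,0,0,0,0,-0.12,100],[0,0,0,0,0,-0.12,100],[0,0,0,0,0,-0.12,100],[0,0,0,0,0,-0.12,100]]]'; done
python3 -c "
from h import *
togo(w(-.045,.06,.20),down(P[2]+np.pi/2))"
```

```text
t: 7.2
tool_pos: [0.6174, -0.0454, 0.2405]
orientation: [0.986, -0.167, 0.009, 0.003]
ft_force: [0.1, 1.0, -1.3]
width: 0.998
t: 7.62
tool_pos: [0.6184, -0.0458, 0.2459]
orientation: [0.989, 0.144, 0.011, 0.007]
ft_force: [-0.0, 0.0, -0.3]
width: 0.998
t: 8.03
tool_pos: [0.619, -0.0465, 0.2501]
orientation: [0.897, 0.441, 0.01, 0.011]
ft_force: [-0.3, 0.3, -0.5]
width: 1.001
pos [ 0.619  -0.0465  0.2501] d mm [  74.3 -166.8   45.8] rotvec [ 0.03   0.008 -1.004] j [ 0.2   0.52 -0.33  1.62  0.21  1.01 -0.85] F [-0.3  0.3 -0.5] w 1.001 t 8.03
```

```bash
python3 -m crank '[[[15,-25,0,0.01,0,-0.12,100],[15,-25,0,0.01,0,-0.12,100],[20,-22,0,0.01,0,-0.12,100],[20,-20,0,0,0,-0.12,100],[20,-15,0,0,0,-0.12,100]]]' 
python3 -c "
from h import *
togo(w(-.045,.06,.20),down(P[2]+np.pi/2))"
```

```text
t: 8.45
tool_pos: [0.557, 0.0776, 0.2515]
orientation: [0.72, 0.694, 0.001, 0.002]
ft_force: [0.1, 0.4, -1.2]
width: 0.998
pos [0.557  0.0776 0.2515] d mm [ 35.2 -25.   51.3] rotvec [ 0.004  0.003 -0.385] j [ 0.13  0.46 -0.52  1.75  0.27  1.   -0.52] F [ 0.1  0.4 -1.2] w 0.998 t 8.45
```

```bash
python3 -m crank '[[[15,-7,10,0,0,-0.12,100],[15,-3,15,0,0,-0.12,100],[4,-1,10,0,0,-0.10,100],[0,0,0,0,0,-0.02,100],[0,0,0,0,0,0,100]]]'
python3 - <<'E'
from h import *
togo(w(-.045,.06,.20),down(P[2]+np.pi/2))
im=snapshot("wrist");cv2.imwrite("pics/w7.png",im[:,:,::-1])
print({k:proj("wrist",w(*o)).round(1) for k,o in dict(h1=(-.045,.105,.152),h2=(-.045,.015,.152),tab=(-.115,.06,.134),covF=(-.08,-.04,.116)).items()})
E
```

```text
t: 8.87
tool_pos: [0.5427, 0.118, 0.2201]
orientation: [0.574, 0.819, 0.002, 0.005]
ft_force: [-0.7, 0.3, -0.7]
width: 1.001
pos [0.5427 0.118  0.2201] d mm [ -0.9 -10.3  20. ] rotvec [0.01  0.006 0.001] j [ 0.12  0.5  -0.61  1.8   0.35  0.94 -0.29] F [-0.7  0.3 -0.7] w 1.001 t 8.87
{'h1': array([304.6, 144.4]), 'h2': array([307.3, 286.6]), 'tab': array([198.7, 210.6]), 'covF': array([265.5, 324.5])}
```

View pics/w7.png

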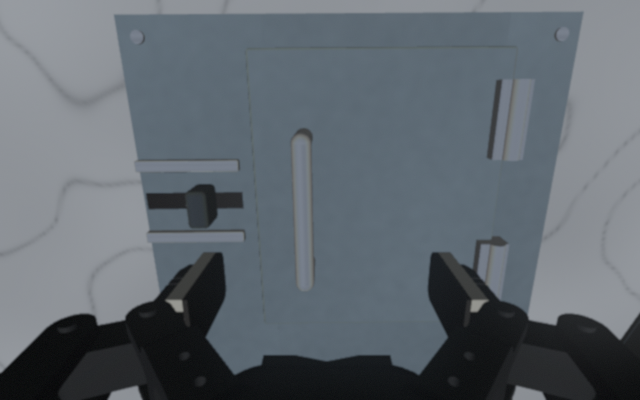

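Handle bar at column 303, rows 133–290, matching the prediction. The catch tab is at (201,205), at rest. I'll centre on the bar and descend with the jaws at 60%.

```bash
python3 -m crank '[[[-1,-10,10,0.008,0.005,0,60],[0,0,18,0,0,0,60],[0,0,18,0,0,0,60],[0,0,8,0,0,0,60],[0,0,0,0,0,0,60]]]' 
python3 -c "
from h import *
togo(w(-.045,.06,.148),down(P[2]+np.pi/2))"
```

```text
t: 9.33
tool_pos: [0.5374, 0.1096, 0.1689]
orientation: [0.584, 0.812, 0.002, 0.004]
ft_force: [-1.2, 0.4, -0.1]
width: 0.599
pos [0.5374 0.1096 0.1689] d mm [ 5.1 -2.6 20.9] rotvec [ 0.008  0.004 -0.023] j [ 0.1   0.55 -0.57  1.86  0.4   0.83 -0.35] F [-1.2  0.4 -0.1] w 0.599 t 9.33
```

```bash
python3 -m crank '[[[4,-2,12,0.008,0.004,-0.02,60],[0,0,8,0,0,0,60],[0,0,0,0,0,0,60],[0,0,0,0,0,0,60],[0,0,0,0,0,0,60]]]'
python3 - <<'E'
from h import *
togo(w(-.045,.06,.148),down(P[2]+np.pi/2))
im=snapshot("wrist");cv2.imwrite("pics/w8.png",im[:,:,::-1])
E
```

```text
t: 9.75
tool_pos: [0.5358, 0.1125, 0.1497]
orientation: [0.577, 0.817, 0.0, 0.001]
ft_force: [-0.4, 0.7, 1.2]
width: 0.604
pos [0.5358 0.1125 0.1497] d mm [ 1.8 -1.7  1.7] rotvec [ 0.001  0.001 -0.006] j [ 0.09  0.58 -0.56  1.87  0.42  0.8  -0.35] F [-0.4  0.7  1.2] w 0.604 t 9.75
```

View pics/w8.png

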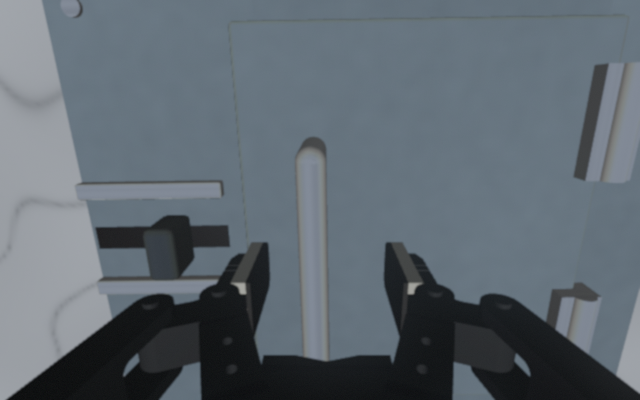

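The bar, at column 313, is about 4 mm left of the jaw centre. I'll shift and close gently.

```bash
python3 -m crank '[[[2,-4,1,0,0,0,60],[0,0,0,0,0,0,60],[0,0,0,0,0,0,30],[0,0,0,0,0,0,5],[0,0,0,0,0,0,0]]]' 30
python3 -m crank '[[[0,0,0,0,0,0,0],[0,0,0,0,0,0,0],[0,0,0,0,0,0,0],[0,0,0,0,0,0,0],[0,0,0,0,0,0,0]]]'
python3 - <<'E'
from h import *
togo(w(-.045,.06,.148),down(P[2]+np.pi/2))
im=snapshot("wrist");cv2.imwrite("pics/w9.png",im[:,:,::-1])
E
```

```text
t: 10.22
tool_pos: [0.5314, 0.1132, 0.1499]
orientation: [0.577, 0.817, 0.001, 0.002]
ft_force: [-0.6, -0.6, -1.1]
width: 0.181
t: 10.63
tool_pos: [0.5299, 0.1127, 0.15]
orientation: [0.577, 0.817, -0.001, 0.001]
ft_force: [-0.2, -0.1, 1.6]
width: 0.124
pos [0.5299 0.1127 0.15  ] d mm [-0.4  3.8  2. ] rotvec [ 0.     0.002 -0.006] j [ 0.09  0.57 -0.56  1.89  0.42  0.8  -0.36] F [-0.2 -0.1  1.6] w 0.124 t 10.63
```

View pics/w9.png

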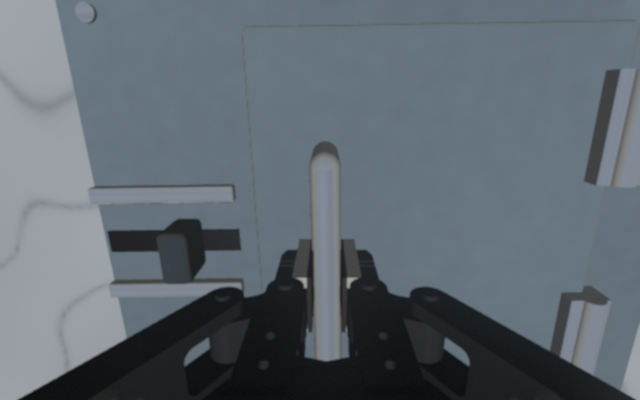

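The bar is held between the pads at (326,270), width 0.124. Now I tug upward in small steps.

```bash
sed -i 's/^P=.*/P=[0.5930,0.0713,0.3475]/' h.py
python3 -m crank '[[[0,0,-2,0,0,0,0],[0,0,-2,0,0,0,0],[0,0,0,0,0,0,0],[0,0,0,0,0,0,0],[0,0,0,0,0,0,0]]]' 40
python3 -m crank '[[[0,0,-2,0,0,0,0],[0,0,-2,0,0,0,0],[0,0,0,0,0,0,0],[0,0,0,0,0,0,0],[0,0,0,0,0,0,0]]]'
```

```text
t: 11.1
tool_pos: [0.5305, 0.1129, 0.1541]
orientation: [0.577, 0.817, -0.0, 0.001]
ft_force: [3.0, 1.0, -4.3]
width: 0.119
t: 11.52
tool_pos: [0.5309, 0.1131, 0.1563]
orientation: [0.577, 0.817, 0.001, 0.0]
ft_force: [4.3, 0.6, -8.1]
width: 0.124
```

```bash
python3 -m crank '[[[0,0,-3,0,0,0,0],[0,0,-3,0,0,0,0],[0,0,0,0,0,0,0],[0,0,0,0,0,0,0],[0,0,0,0,0,0,0]]]'
python3 - <<'E'
from h import *
togo(w(-.045,.06,.148),down(P[2]+np.pi/2))
im=snapshot("wrist");cv2.imwrite("pics/w10.png",im[:,:,::-1])
im=snapshot("side");cv2.imwrite("pics/s10.png",im[:,:,::-1])
E
```

```text
t: 11.93
tool_pos: [0.531, 0.1131, 0.1569]
orientation: [0.576, 0.817, 0.001, -0.002]
ft_force: [5.5, 2.2, -13.6]
width: 0.121
pos [0.531  0.1131 0.1569] d mm [-0.5 -1.   8.9] rotvec [ 0.    -0.004 -0.005] j [ 0.1   0.57 -0.57  1.88  0.41  0.81 -0.34] F [  5.5   2.2 -13.6] w 0.121 t 11.93
```

View pics/w10.png

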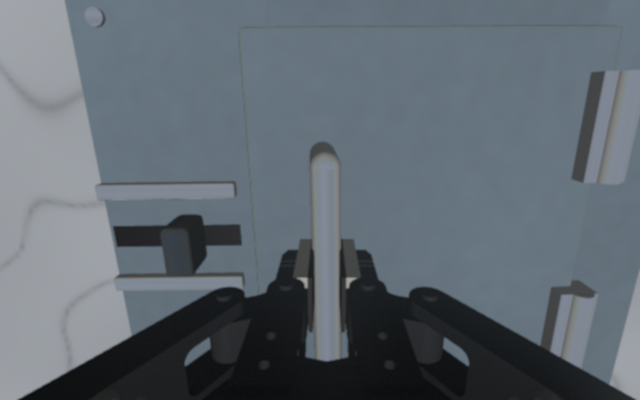

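The cover stopped after about 6.5 mm while the force climbed to 13.6 N, so it is caught. I'll lower it, let go, rise, and look at the tab.

```bash
python3 -m crank '[[[0,0,4,0,0,0,0],[0,0,4,0,0,0,0],[0,0,0,0,0,0,60],[0,0,0,0,0,0,60],[0,0,0,0,0,0,60]]]' 30
python3 -m crank '[[[0,0,0,0,0,0,60],[0,0,-15,0,0,0,50],[0,0,-20,0,0,0,50],[0,-20,-5,0,0,0,50],[0,-20,0,0,0,0,50]]]'
python3 -m crank '[[[0,-25,0,0,0,0,50],[0,-8,0,0,0,0,50],[0,0,0,0,0,0,50],[0,0,0,0,0,0,50],[0,0,0,0,0,0,50]]]'
python3 - <<'E'
from h import *
togo(w(-.115,.06,.13),down(P[2]+np.pi/2))
im=snapshot("wrist");cv2.imwrite("pics/w11.png",im[:,:,::-1])
s=env.get_state();R=Rn.from_quat(s["orientation"])
print(proj("wrist",w(-.115,.06,.134)), proj("wrist",s["tool_pos"]+R.apply([0,0,s["tool_pos"][2]-.134])))
for q in models.masks_of("catch_tab","wrist")[:2]: print(q["bbox"],q["confidence"])
E
```

```text
t: 12.45
tool_pos: [0.5299, 0.1127, 0.1496]
orientation: [0.577, 0.817, -0.0, -0.002]
ft_force: [-1.0, 0.9, -1.0]
width: 0.539
t: 12.87
tool_pos: [0.4935, 0.1005, 0.1906]
orientation: [0.576, 0.817, 0.001, -0.002]
ft_force: [-0.3, 0.2, -0.5]
width: 0.5
t: 13.28
tool_pos: [0.4604, 0.088, 0.192]
orientation: [0.577, 0.817, 0.001, -0.001]
ft_force: [0.8, -0.1, 0.2]
width: 0.502
pos [0.4604 0.088  0.192 ] d mm [-1.   3.9 62. ] rotvec [ 0.001 -0.002 -0.006] j [ 0.18  0.41 -0.63  2.03  0.33  0.8  -0.3 ] F [ 0.8 -0.1  0.2] w 0.502 t 13.28
[330.50329104 227.24738709] [323.93386758 225.4904732 ]
[317.2, 193.3, 346.3, 246.9] 0.83
```

View pics/w11.png

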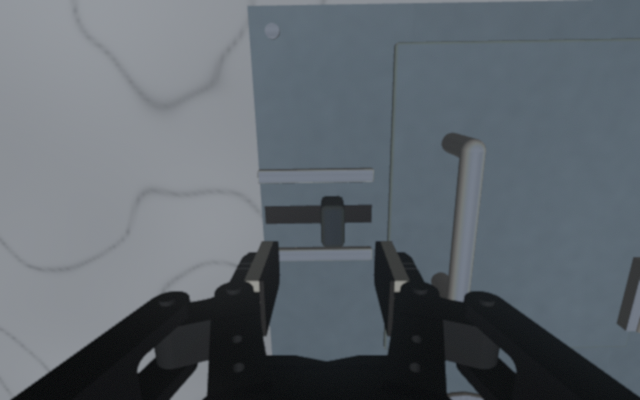

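Tab top at (332,225), prediction (330,227). I'll centre on it, descend and pinch.

```bash
python3 -m crank '[[[-1,4,15,0,0,0,50],[0,0,20,0,0,0,50],[0,0,15,0,0,0,50],[0,0,3,0,0,0,50],[0,0,0,0,0,0,50]]]'
python3 -c "
from h import *
togo(w(-.115,.06,.136),down(P[2]+np.pi/2))"
```

```text
t: 13.8
tool_pos: [0.4679, 0.0907, 0.1368]
orientation: [0.577, 0.817, 0.002, -0.001]
ft_force: [-0.3, 0.4, -0.0]
width: 0.495
pos [0.4679 0.0907 0.1368] d mm [-0.9 -4.   0.7] rotvec [ 0.003 -0.004 -0.006] j [ 0.13  0.51 -0.57  2.06  0.42  0.68 -0.38] F [-0.3  0.4 -0. ] w 0.495 t 13.8
```

```bash
python3 -m crank '[[[-1,-4,0,0,0,0,50],[0,0,0,0,0,0,40],[0,0,0,0,0,0,20],[0,0,0,0,0,0,5],[0,0,0,0,0,0,5]]]' 20
python3 -m crank '[[[0,0,0,0,0,0,5],[0,0,0,0,0,0,5],[0,0,0,0,0,0,5],[0,0,0,0,0,0,5],[0,0,0,0,0,0,5]]]'
python3 - <<'E'
from h import *
togo(w(-.115,.06,.136),down(P[2]+np.pi/2))
im=snapshot("wrist");cv2.imwrite("pics/w12.png",im[:,:,::-1])
E
```

```text
t: 14.22
tool_pos: [0.4642, 0.0884, 0.1386]
orientation: [0.576, 0.817, 0.002, -0.001]
ft_force: [1.8, 2.1, -14.5]
width: 0.161
t: 14.63
tool_pos: [0.464, 0.0884, 0.1386]
orientation: [0.576, 0.817, 0.002, -0.001]
ft_force: [1.1, 0.4, -9.9]
width: 0.158
pos [0.464  0.0884 0.1386] d mm [-0.   0.5  2.6] rotvec [ 0.002 -0.004 -0.005] j [ 0.13  0.5  -0.57  2.07  0.42  0.68 -0.37] F [ 1.1  0.4 -9.9] w 0.158 t 14.63
```

View pics/w12.png

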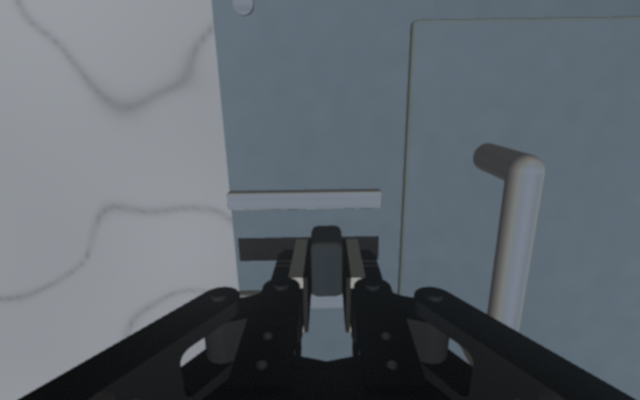

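The tab is pinched between the pads at (326,262), 13.4 mm. I'll slide it toward the front.

```bash
python3 -m crank '[[[0,-4,1,0,0,0,5],[0,-5,0,0,0,0,5],[0,-5,0,0,0,0,5],[0,-5,0,0,0,0,5],[0,-4,0,0,0,0,5]]]'
python3 -c "
from h import *
togo(w(-.115,.06,.136),down(P[2]+np.pi/2))"
```

```text
t: 15.1
tool_pos: [0.4431, 0.0807, 0.1385]
orientation: [0.576, 0.817, 0.004, 0.001]
ft_force: [2.3, 0.3, -7.1]
width: 0.151
pos [0.4431 0.0807 0.1385] d mm [ 0.3 22.7  2.7] rotvec [ 0.007 -0.003 -0.005] j [ 0.15  0.47 -0.58  2.13  0.42  0.65 -0.38] F [ 2.3  0.3 -7.1] w 0.151 t 15.1
```

```bash
python3 -m crank '[[[0,-2,0,0,0,0,5],[0,-1,0,0,0,0,5],[0,0,0,0,0,0,5],[0,0,0,0,0,0,40],[0,0,0,0,0,0,50]]]'
python3 -m crank '[[[0,0,0,0,0,0,50],[0,0,0,0,0,0,50],[0,0,-15,0,0,0,50],[0,0,-20,0,0,0,50],[0,0,-15,0,0,0,50]]]'
python3 - <<'E'
from h import *
togo(w(-.045,.06,.2),down(P[2]+np.pi/2))
im=snapshot("wrist");cv2.imwrite("pics/w13.png",im[:,:,::-1])
print(proj("wrist",w(-.139,.06,.134)))
E
```

```text
t: 15.52
tool_pos: [0.4414, 0.0799, 0.1391]
orientation: [0.577, 0.817, 0.007, 0.002]
ft_force: [0.1, -0.3, -0.0]
width: 0.427
t: 15.93
tool_pos: [0.4388, 0.0794, 0.1888]
orientation: [0.576, 0.817, 0.005, 0.0]
ft_force: [0.4, 0.2, 0.4]
width: 0.497
pos [0.4388 0.0794 0.1888] d mm [  0.4  97.3 -10.5] rotvec [ 0.008 -0.005 -0.005] j [ 0.21  0.38 -0.64  2.09  0.32  0.75 -0.29] F [0.4 0.2 0.4] w 0.497 t 15.93
[326.88614075 226.51836169]
```

View pics/w13.png

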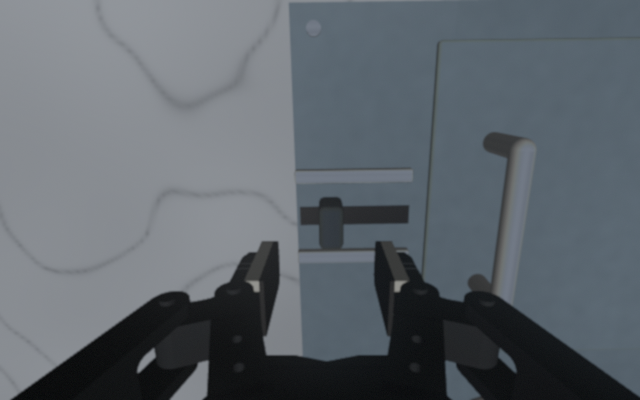

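The tab now sits at (330,225), matching the predicted full-travel position (327,226). Back to the handle.

```bash
python3 -m crank '[[[0,30,-4,0.008,-0.005,0,60],[0,35,0,0,0,0,60],[0,24,0,0,0,0,60],[0,5,0,0,0,0,60],[0,0,0,0,0,0,60]]]'
python3 -c "
from h import *
togo(w(-.045,.06,.149),down(P[2]+np.pi/2))"
```

```text
t: 16.4
tool_pos: [0.5313, 0.1109, 0.1976]
orientation: [0.577, 0.817, 0.0, 0.003]
ft_force: [-1.6, 0.7, 0.0]
width: 0.601
pos [0.5313 0.1109 0.1976] d mm [ 2.  -0.7 48.5] rotvec [ 0.004  0.004 -0.008] j [ 0.12  0.51 -0.6   1.85  0.37  0.89 -0.31] F [-1.6  0.7  0. ] w 0.601 t 16.4
```

```bash
python3 -m crank '[[[2,-1,15,0,0,-0.008,60],[0,0,18,0,0,0,60],[0,0,12,0,0,0,60],[0,0,2,0,0,0,60],[0,0,0,0,0,0,60]]]'
python3 - <<'E'
from h import *
togo(w(-.045,.06,.149),down(P[2]+np.pi/2))
im=snapshot("wrist");cv2.imwrite("pics/w14.png",im[:,:,::-1])
E
```

```text
t: 16.82
tool_pos: [0.5271, 0.1114, 0.1488]
orientation: [0.574, 0.819, -0.0, 0.003]
ft_force: [0.3, 0.8, 0.7]
width: 0.601
pos [0.5271 0.1114 0.1488] d mm [-0.2  3.3 -0.2] rotvec [0.003 0.005 0.001] j [ 0.09  0.57 -0.57  1.9   0.43  0.79 -0.36] F [0.3 0.8 0.7] w 0.601 t 16.82
```

View pics/w14.png

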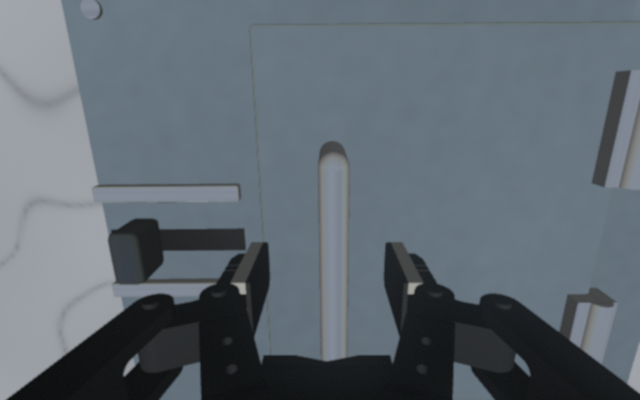

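The bar, at column 334, is about 2.5 mm right of centre, and the catch is well forward at (135,250). Shift and grip.

```bash
python3 -m crank '[[[0,3,0,0,0,0,60],[0,0,0,0,0,0,40],[0,0,0,0,0,0,10],[0,0,0,0,0,0,0],[0,0,0,0,0,0,0]]]' 40
python3 -m crank '[[[0,0,0,0,0,0,0],[0,0,0,0,0,0,0],[0,0,0,0,0,0,0],[0,0,-5,0,0,0,0],[0,0,-5,0,0,0,0]]]'
python3 - <<'E'
from h import *
def lift(th,tilt):
    # handle pos at cover angle th ; TCP such that bar at same tool point ; own frame x,z
    r=np.hypot(.135,.024);e=np.arctan2(.024,.135)+th
    hx=.09-r*np.cos(e);hz=.122+r*np.sin(e)
    # tool axis tilt: finger dir = (-sin t,0,-cos t); TCP = bar - 0.003*fingerdir
    k=.003
    return w(hx+k*np.sin(tilt),.06,hz+k*np.cos(tilt))
print([ (round(t,2),lift(t,t/2).round(3)) for t in np.linspace(0,1.05,8)])
togo(lift(.1,.05),down(P[2]+np.pi/2))
E
```

```text
t: 17.28
tool_pos: [0.5302, 0.1122, 0.1516]
orientation: [0.574, 0.819, -0.0, 0.003]
ft_force: [-8.3, -2.5, -1.1]
width: 0.12
t: 17.7
tool_pos: [0.5319, 0.1128, 0.162]
orientation: [0.574, 0.819, 0.002, 0.004]
ft_force: [12.6, 2.7, -11.9]
width: 0.119
[(np.float64(0.0), array([0.53 , 0.112, 0.149])), (np.float64(0.15), array([0.535, 0.114, 0.169])), (np.float64(0.3), array([0.543, 0.117, 0.188])), (np.float64(0.45), array([0.553, 0.121, 0.205])), (np.float64(0.6), array([0.566, 0.125, 0.221])), (np.float64(0.75), array([0.581, 0.131, 0.234])), (np.float64(0.9), array([0.597, 0.137, 0.245])), (np.float64(1.05), array([0.615, 0.143, 0.254]))]
pos [0.5319 0.1128 0.162 ] d mm [ 0.1  1.5 -0.3] rotvec [0.008 0.005 0.001] j [ 0.1   0.56 -0.58  1.88  0.42  0.82 -0.35] F [ 12.6   2.7 -11.9] w 0.119 t 17.7
```

The handle is rising past the old stop and the cover is free. Next I follow the hinge arc, tilting the tool by about half the cover angle.

```bash
cat >> h.py <<'E'
def lift(th,tilt):
    r=np.hypot(.135,.024);e=np.arctan2(.024,.135)+th
    hx=.09-r*np.cos(e);hz=.122+r*np.sin(e);k=.003
    return w(hx+k*np.sin(tilt),.06,hz+k*np.cos(tilt))
def rows(n=5,step=.06,f=.5):
    s=env.get_state();p=s["tool_pos"];R=Rn.from_quat(s["orientation"])
    h=w(.09,.06,.122);d=p-h;a=P[2];dx=-(d[0]*np.cos(a)+d[1]*np.sin(a));th=np.arctan2(d[2],dx)-np.arctan2(.027,.135)
    print("theta",th.round(3),"r",np.hypot(dx,d[2]).round(4),"F",s["ft_force"].round(1),"w",round(float(s["width"]),3),"j",s["joint_positions"].round(2))
    for i in range(n):
        th+=step;t=f*max(th,0);Rt=down(a+np.pi/2)*Rn.from_euler('x',t);q=lift(th,t)
        print((R.inv().apply(q-p)*1000).round(1),(R.inv()*Rt).as_rotvec().round(3));p,R=q,Rt
E
python3 -c "
from h import *
rows()"
```

```text
theta 0.094 r 0.1392 F [ 12.6   2.7 -11.9] w 0.119 j [ 0.1   0.56 -0.58  1.88  0.42  0.82 -0.35]
[ 0.1  3.9 -7.4] [0.085 0.005 0.   ]
[ 0.   2.4 -7.9] [0.03 0.   0.  ]
[ 0.   2.6 -7.8] [ 0.03 -0.   -0.  ]
[-0.   2.9 -7.7] [0.03 0.   0.  ]
[ 0.   3.1 -7.7] [ 0.03  0.   -0.  ]
```

```bash
python3 -m crank '[[[0,3,-7,0.05,0.005,0,0],[0,2.5,-8,0.05,0,0,0],[0,2.5,-8,0.04,0,0,0],[0,3,-8,0.03,0,0,0],[0,3,-8,0.03,0,0,0]]]'
python3 -c "
from h import *
rows()"
```

```text
t: 18.12
tool_pos: [0.5493, 0.1192, 0.2019]
orientation: [0.571, 0.815, -0.079, -0.057]
ft_force: [8.1, 2.2, -11.4]
width: 0.117
theta 0.411 r 0.1398 F [  8.1   2.2 -11.4] w 0.117 j [ 0.07  0.63 -0.58  1.64  0.33  1.18 -0.27]
[ 0.1  4.8 -6.7] [ 0.04  -0.002  0.002]
[ 0.   3.6 -7.4] [ 0.03  0.   -0.  ]
[ 0.   3.8 -7.3] [0.03 0.   0.  ]
[-0.   4.  -7.2] [ 0.03 -0.   -0.  ]
[ 0.   4.3 -7.1] [ 0.03  0.   -0.  ]
```

```bash
python3 -m crank '[[[0,5,-7,0.035,0,0,0],[0,4,-7,0.03,0,0,0],[0,4,-7,0.03,0,0,0],[0,4,-7,0.03,0,0,0],[0,4,-7,0.03,0,0,0]]]'
python3 -c "
from h import *
rows()"
```

```text
t: 18.53
tool_pos: [0.5743, 0.1285, 0.2317]
orientation: [0.564, 0.806, -0.149, -0.106]
ft_force: [2.0, 1.8, -11.3]
width: 0.12
theta 0.697 r 0.1407 F [  2.    1.8 -11.3] w 0.12 j [ 0.    0.73 -0.56  1.39  0.31  1.49 -0.24]
[-0.1  5.9 -5.7] [ 0.01  -0.002  0.003]
[-0.   4.6 -6.9] [0.03 0.   0.  ]
[ 0.   4.8 -6.7] [ 0.03  0.   -0.  ]
[-0.   5.  -6.6] [0.03 0.   0.  ]
[ 0.   5.2 -6.4] [ 0.03 -0.   -0.  ]
```

```bash
python3 -m crank '[[[0,6,-6,0.015,0,0,0],[0,5,-6.5,0.015,0,0,0],[0,5,-6.5,0.015,0,0,0],[0,5,-6,0.015,0,0,0],[0,5,-5,0.01,0,0,0]]]'
python3 - <<'E'
from h import *
rows()
im=snapshot("side");cv2.imwrite("pics/s15.png",cv2.resize(im[100:320,160:420],None,fx=3,fy=2.7)[:,:,::-1])
im=snapshot("wrist");cv2.imwrite("pics/w15.png",im[:,:,::-1])
E
```

```text
t: 18.95
tool_pos: [0.6037, 0.1394, 0.2522]
orientation: [0.557, 0.798, -0.186, -0.132]
ft_force: [-8.3, -3.2, 8.9]
width: 0.119
theta 0.962 r 0.142 F [-8.3 -3.2  8.9] w 0.119 j [-0.05  0.82 -0.54  1.19  0.3   1.69 -0.22]
[-0.4  7.4 -3.8] [ 0.05  -0.002  0.005]
[-0.   5.5 -6.2] [ 0.03 -0.   -0.  ]
[-0.   5.7 -6. ] [ 0.03  0.   -0.  ]
[ 0.   5.9 -5.9] [ 0.03 -0.   -0.  ]
[ 0.   6.  -5.7] [ 0.03 -0.    0.  ]
```

View pics/s15.png

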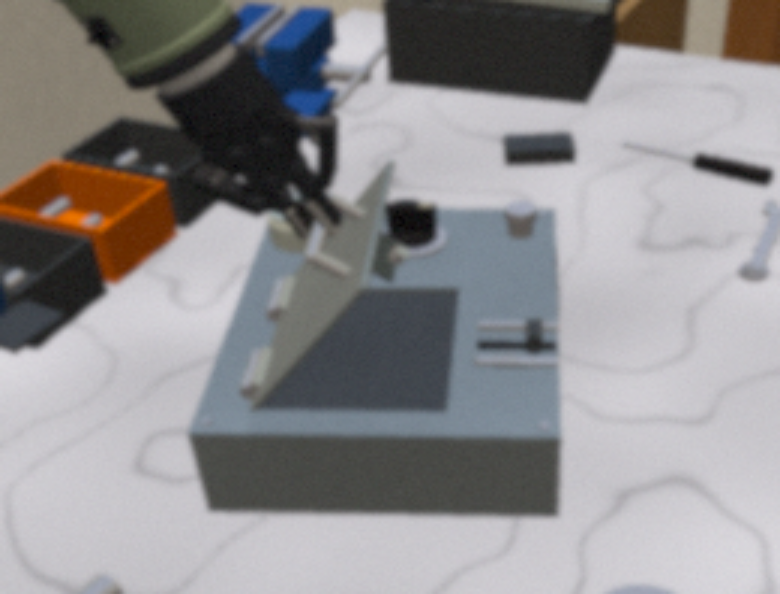

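View pics/w15.png

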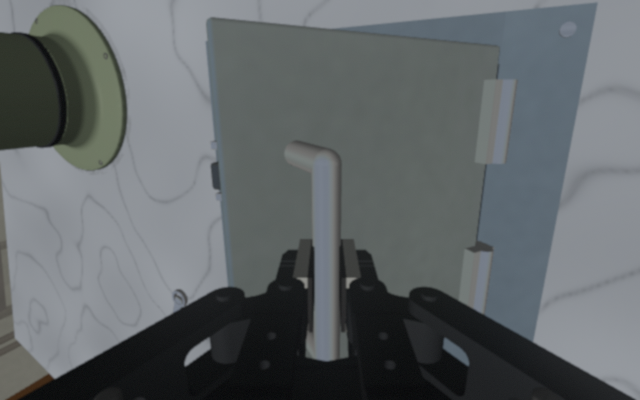

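The side view shows the cover standing at about 55–60°, held by the fingers at the bar, with the tin, socket and others in place. I'll raise it slightly more, then settle.

```bash
python3 -m crank '[[[0,5,-4,0.01,0,0,0],[0,3,-3,0.01,0,0,0],[0,0,0,0,0,0,0],[0,0,0,0,0,0,0],[0,0,0,0,0,0,0]]]'
python3 -m crank '[[[0,0,0,0,0,0,0],[0,0,0,0,0,0,0],[0,0,0,0,0,0,0],[0,0,0,0,0,0,0],[0,0,0,0,0,0,0]]]'
python3 -m crank '[[[0,0,0,0,0,0,0],[0,0,0,0,0,0,0],[0,0,0,0,0,0,0],[0,0,0,0,0,0,0],[0,0,0,0,0,0,0]]]'
python3 - <<'E'
from h import *
rows(0)
im=snapshot("side");cv2.imwrite("pics/s16.png",im[:,:,::-1])
snapshot("side");snapshot("side");rows(0);print(env.get_state()["joint_vel"].round(3))
E
```

```text
t: 19.47
tool_pos: [0.612, 0.1426, 0.2563]
orientation: [0.555, 0.796, -0.196, -0.14]
ft_force: [-4.1, -1.7, -0.6]
width: 0.119
t: 19.88
tool_pos: [0.6116, 0.1424, 0.2562]
orientation: [0.555, 0.796, -0.196, -0.139]
ft_force: [-2.1, -0.8, -0.7]
width: 0.124
t: 20.3
tool_pos: [0.6116, 0.1424, 0.2562]
orientation: [0.555, 0.796, -0.196, -0.139]
ft_force: [-3.6, -0.5, -0.7]
width: 0.119
theta 1.028 r 0.1426 F [-3.6 -0.5 -0.7] w 0.119 j [-0.07  0.84 -0.53  1.14  0.3   1.74 -0.21]
theta 1.027 r 0.1426 F [-2.9 -0.2 -1. ] w 0.124 j [-0.07  0.84 -0.53  1.14  0.3   1.74 -0.21]
[ 0.    -0.001  0.     0.002  0.001  0.001 -0.001]
```

View pics/s16.png

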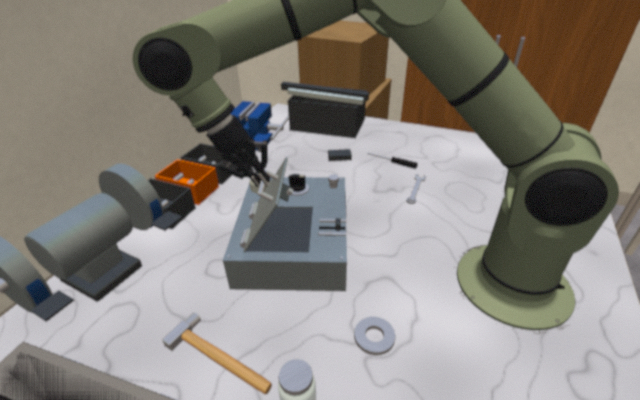

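The cover, at (265,205), stands at about 59° in the gripper. The arm is still and the tools and other bystanders in view look undisturbed. Handing in.

```bash
python3 -c "
from h import *
print(env.hand_in())"
```

```text
the job is handed in; nothing more can be done
None
```

The job is handed in at about 20 s of the 67 s allowed. The hand-in reports no verdict, so these are my own readings.

- **Knob:** I twisted it clockwise to its stop (about 1.1 rad by the tool's turn; the moment rose to 1.5 N·m) and let go. The wrist picture showed it sprung back to rest.
- **Tug:** I pulled the cover's handle up before moving the catch. It stopped hard after about 6.5 mm while the force climbed to 13.6 N, so it was caught.
- **Catch:** I slid it about 23 mm towards the front, and the picture afterwards showed it near its full travel.
- **Cover:** I raised it to about 1.03 rad (59°) and held it there with the handle between the fingers. The grip was set to 40 N. The arm was still and the pose steady over the last 0.8 s.

**Bystanders:** in the last side picture the tools I could make out looked where they started. I did not measure them, and the tin was partly hidden by the cover.

**Checks that disagreed:**
- The top and wrist cameras differed by about 6 mm on the collector's position. I settled on a value between them, using the wrist views and the closed grasp on the handle.
- On the arc, the measured hinge radius drifted from 139 to 143 mm against about 138 expected. The cover angle could therefore be off by a few hundredths of a radian, still well inside the allowed range.
- While pinching the catch tab I read about 14 N downward, which I did not explain; it was gone after release.

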